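Make up two silversmith's kits

TASK

Make up the two kits for today's jobs: the doming block with the round hollow goes in the wide bay of the shorter tray and the short ball punch in that tray's narrow bay; the grooved block goes in the large bay of the longer tray, the napkin ring in its small bay and the long wedge punch in its narrow bay. Set each piece down rather than dropping it, flat on the floor of its bay and the same way up as it is now, and leave the plain block and the bangle where they lie.

Things in the scene. Friction and masses are not known exactly. Their poses are not given: they have to be found in the camera images.
- short_tray: Shorter wooden kit tray, cork floor, fixed. Outside 110 mm in x, 141 in y; origin at centre of underside. Floor 4 mm above the bench; walls and dividers 5 mm thick, tops 9 mm above the bench. One divider along x makes two bays, each 100 mm in x: the wide bay, 80 mm in y, centred at y = -25.5 mm; the narrow bay, 46 mm in y, centred at y = +42.5 mm.
- long_tray: Longer kit tray, fixed; floor and walls as the short tray. Outside 181 mm in x, 141 in y; origin at centre of underside. Three bays: narrow bay 171 mm in x by 46 in y, centred at (0, +42.5) mm; on the -y side, each 80 mm in y, the large bay, 100 mm in x, centred at (-35.5, -25.5) mm, and the small bay, 66 mm in x, centred at (+52.5, -25.5) mm.
- doming_block: Steel doming block, 50 x 50 mm square and 35 mm tall, with one round hollow 36 mm wide and 16 mm deep in its top; 0.5 to 0.75 kg. Origin at the centre of its underside, x and y square to its sides, z up.
- grooved_block: Steel swage block, 64 mm along x, 40 mm along y, 28 mm tall, with four grooves along x in its top (8 mm deep); 0.36 to 0.56 kg. Origin at the centre of its underside, z up.
- ball_punch: The short punch, lying flat along its x: square steel shank 18 x 18 mm, small ball (16 mm wide) at its +x end, 60 mm long overall (x = -30 to +30 mm; shank from -30 to +14). Origin at the level of the shank's underside, at mid-length; z up. About 0.12 kg.
- wedge_punch: The long creasing punch, lying flat along its x: square steel shank 18 x 18 mm, stepped down to a thin wedge at its +x end, 96 mm long overall (x = -48 to +48 mm; full shank from -48 to +28). Origin at the level of the shank's underside, at mid-length; z up. About 0.2 kg.
- napkin_ring: Brass napkin ring standing like a short tube: 44 mm outside, 36 mm inside, 28 mm tall, about 0.1 kg. Origin at the centre of its underside, z up along its axis.
- plain_block: Plain steel bench block, 50 x 50 x 35 mm tall, with a smooth flat top (no hollow): not part of any kit. Origin at the centre of its underside.
- bangle: Brass bangle lying flat: 66 mm outside, 56 mm inside, 12 mm tall: not part of any kit. Origin at the centre of its underside.
Mind the look-alikes: they are no part of the job. Leave any blue look-alike of the ball_punch alone. Leave any red look-alike of the long_tray alone.

How it is judged:
At the end, for the whole second after the job is handed in: Each of the five pieces lies wholly inside its named bay, flat on the floor (underside within 2.5 mm of it, tilt under 0.05 rad, same way up), at rest and released; the plain block and the bangle are at rest within 30 mm of their starts (x of doming_block in the frame of short_tray between -0.027 and 0.027 m and y of doming_block in the frame of short_tray between -0.0425 and -0.0085 m and z of doming_block in the frame of short_tray between 0.001 and 0.0065 m and angle between each of doming_block, ball_punch, grooved_block, napkin_ring, wedge_punch's own z axis and vertical below 0.05 rad and linear speed of each of doming_block, ball_punch, grooved_block, napkin_ring, wedge_punch, plain_block, bangle below 0.02 m/s and angular speed of each of doming_block, ball_punch, grooved_block, napkin_ring, wedge_punch below 0.2 rad/s and contact force between each of doming_block, ball_punch, grooved_block, napkin_ring, wedge_punch and the fingers below 0.1 N and x of ball_punch in the frame of short_tray between -0.024 and 0.024 m and y of ball_punch in the frame of short_tray between 0.0265 and 0.0585 m and z of ball_punch in the frame of short_tray between 0.001 and 0.0065 m and x of grooved_block in the frame of long_tray between -0.0675 and -0.0035 m and y of grooved_block in the frame of long_tray between -0.0475 and -0.0035 m and z of grooved_block in the frame of long_tray between 0.001 and 0.0065 m and x of napkin_ring in the frame of long_tray between 0.0395 and 0.0655 m and y of napkin_ring in the frame of long_tray between -0.046 and -0.005 m and z of napkin_ring in the frame of long_tray between 0.001 and 0.0065 m and x of wedge_punch in the frame of long_tray between -0.042 and 0.042 m and y of wedge_punch in the frame of long_tray between 0.0265 and 0.0585 m and z of wedge_punch in the frame of long_tray between 0.001 and 0.0065 m and distance of each of plain_block, bangle from where it was at the start of the episode below 0.03 m); the robot touches nothing.
It fails at once if the plain block is pushed away (distance of plain_block from where it was at the start of the episode above 0.03 m).
It fails at once if the bangle is pushed away (distance of bangle from where it was at the start of the episode above 0.03 m).
It fails at once if a piece is dropped (falls free at over 0.75 m/s, about 30 mm) ((contact force between doming_block and the fingers below 0.2 N and linear speed of doming_block above 0.75 m/s) or (contact force between ball_punch and the fingers below 0.2 N and linear speed of ball_punch above 0.75 m/s) or (contact force between grooved_block and the fingers below 0.2 N and linear speed of grooved_block above 0.75 m/s) or (contact force between napkin_ring and the fingers below 0.2 N and linear speed of napkin_ring above 0.75 m/s) or (contact force between wedge_punch and the fingers below 0.2 N and linear speed of wedge_punch above 0.75 m/s)).
It also fails if it takes over 115 s, if anything falls off the work surface, if the arm or the gripper's body presses on something with over 40 N, if the wrist force passes 120 N, or if a joint passes its speed limit or range.

ROBOT

A 6-joint arm with a two-finger parallel gripper is mounted at the origin on the work surface. World frame = base frame: x ahead of the robot, y to its left, z up, the work surface at z = 0. Lengths are in m, angles in rad, forces in N, time in s.
With the tool pointing down it reaches from about 0.15 to 0.775 m from the base axis. Payload 6.1 kg.
Tool frame: the origin (TCP) lies between the finger pads; the fingertips stand arm.tcp_to_tips ahead of it and the grasp point (between the pads) lies 2 mm behind it (arm.tcp_to_tips is the distance from the TCP to the fingertips, in m); z points along the fingers, y is the line along which they close (so a half turn about z gives the same grasp; the last joint's range is limited). The gripper opens to 85 mm and grips with 20 to 120 N. Pads are 22 mm wide; open, the fingers measure 114 mm over their backs; the gripper's body (76 mm by 85 mm) begins 54 mm behind the grasp point. The pads swing forward as they close: fully open they stand 13 mm farther back than shut.
Start: joints at [-1.138, 0.126, -0.04, 1.405, 0, 1.571], TCP at [0.22, -0.477, 0.248] pointing down, gripper open.
Joint ranges: [-2.72, 2.72], [-0.95, 1.95], [-1.27, 1.35], [-1.78, 2.02], [-1.46, 1.47], [-3.14, 3.14]. Speed limits (rad/s): [2.39, 2.39, 3.01, 3.14, 3.14, 3.14].

INTERFACE

Orientations are given as [roll, pitch, yaw] about the fixed x, y, z axes, in that order (R = Rz(yaw) Ry(pitch) Rx(roll)).
In Python, from workcell import get_state, eyes, arm gives the robot as it stands.
- The arm moves only by the tool play_rows, never from a script. Its argument "motion" is a list that holds one entry, the list of rows, each a list of 5 numbers: the opening, from 0 (shut) to 1 (fully open), then the shift along the tool's x, y, z in m, then the turn about the tool's z in rad. A call has 1 to 20 rows; each row shifts and turns the commanded pose from where the row before left it, along the tool's axes as they then stand; what a row does not reach is not made up. A row lasts 1/8 s, in which the tool goes at most 62.5 mm and 10.7 degrees, less where a joint would pass 70% of its speed; a pose out of reach is approached as far as the arm can. A call with a gripper value outside its range is refused whole. The fingers move at their own pace and stop on an object; "force" is the grip in N (left out, the last holds). Time passes only in rows, so rows that do not move let the fingers close. It gives the time, the measured TCP pose, the force, the opening and the grip force at its end, in the units of the state.
- get_state(): the state, without advancing time (a new reading comes with each control period).
- eyes.read_camera(name): name is "side" or "top" or "wrist"; returns (picture, depth): 420x560x3 uint8, red, green, blue; 420x560 float32, m along the optical axis (not along the pixel's ray), 0 where there is no reading.
- eyes.camera_model(name): a dict with "fx", "fy", "cx", "cy" (pixels), "extrinsics" (4x4, takes a point from world to camera coordinates). Camera axes: x right, y up, looking along -z (the intrinsics and any distortion apply to the point x, -y, -z); pixel columns grow to the right and rows downward; lengths in m; the calibration is good to about 2 mm. A picture is of the moment at which its call begins: read the wrist's pose just before it. camera_model takes no time and is no camera call; for the wrist camera it gives the pose at the moment of the call.
- arm.close_job(): hands the job in; it is judged then, once.
Trained networks look in the newest picture that a camera, given by its name, has taken for a name from the list of things; names that differ only in an ending like _2 or _b are one class to them, and where a whole thing is asked for, a point or a joint stands for the part that bears it (a point fixed in the world has none). Each returns a list of dicts, best first, with "conf" (0 to 1); they miss things now and then, are a little off and sometimes report something else, mostly with a low value. They report only what shows in the picture. A call takes as long as a camera call. They do not tell look-alikes from the thing itself.
- eyes.search_frame(camera, label): "xyz" ([x, y, z] in m, in world coordinates, good to about 4 mm: the middle of the surface that is visible of it).
The state is a dict: "time": time; "joint_pos": joint angles; "qd": joint speeds; "joint_torque": joint torques, N m; "position": TCP position; "orientation": TCP orientation; "wrist_force": force on the tool from outside, world axes, zero at the start; "wrist_torque": the same for the moment, N m; "width": finger opening in m; "grasp_force": force on a finger pad.
Only numpy, scipy, OpenCV 4.12 (cv2) and the standard library are available. Lean on these libraries where they do the work, as an engineer would, in place of code of your own. Each camera call takes 0.05 s, during which the arm holds its last target. There are 200 camera calls.

## Working session

There is one attempt and no reset: what is moved stays moved. The work goes in short steps, Python scripts to look and compute and a tool call to move; the robot and the scene stay as the last step left them, time stands still between calls to the robot, and variables do not carry over. Pictures are saved under pics/ and viewed, at most 14 in all, crops included, and the job is handed in when it is done.

Besides the shell and the picture viewer there is one more tool, called after "Emit:" as name([rows], argument=value, ...), one row to a line, values as JSON. play_rows: Moves the arm, as the interface text tells. Its arguments: {"type":"object","properties":{"motion":{"type":"array"},"force":{"type":"number"}},"required":["motion"]}

```bash
ls; mkdir -p pics; python3 - <<'E'
from workcell import get_state, eyes, arm
import cv2, numpy as np
s=get_state(); print({k:np.round(v,3) for k,v in s.items()}, arm.tcp_to_tips)
for n in ['top','side']:
    im,d=eyes.read_camera(n); cv2.imwrite(f'pics/{n}0.png',im[:,:,::-1]); np.save(f'{n}d.npy',d)
    m=eyes.camera_model(n); print(n,m['fx'],m['cx'],m['cy'],np.round(m['extrinsics'],3).tolist())
for l in ['short_tray','long_tray','doming_block','grooved_block','ball_punch','wedge_punch','napkin_ring','plain_block','bangle']:
    print(l,[(np.round(r['xyz'],3).tolist(),round(r['conf'],2)) for r in eyes.search_frame('top',l)])
E
```

```text
pics
{'time': np.float64(0.0), 'joint_pos': array([-1.138,  0.126, -0.041,  1.405,  0.   ,  1.571]), 'qd': array([-0.002, -0.   ,  0.001, -0.   ,  0.   , -0.001]), 'joint_torque': array([-5.0000e-03, -4.3591e+01,  3.5293e+01,  1.7000e-02, -0.0000e+00,
        0.0000e+00]), 'position': array([ 0.22 , -0.476,  0.248]), 'orientation': array([-3.14 , -0.   ,  0.433]), 'wrist_force': array([-0.306, -0.538,  0.489]), 'wrist_torque': array([-0.042,  0.   , -0.025]), 'grasp_force': np.float64(0.0), 'width': np.float64(0.086)} 0.017
top 480.9644087818529 279.98353270747117 212.99586655056623 [[0.021, -1.0, -0.015, -0.018], [0.995, 0.019, 0.099, -0.481], [-0.099, -0.017, 0.995, -1.384], [0.0, 0.0, 0.0, 1.0]]
side 500.57076828900847 283.4234971375845 217.51204480207707 [[-0.986, -0.169, 0.006, 0.469], [0.131, -0.74, 0.66, -0.102], [-0.107, 0.651, 0.751, -1.086], [0.0, 0.0, 0.0, 1.0]]
short_tray []
long_tray [([0.245, -0.377, 0.004], 0.83), ([0.515, -0.318, 0.001], 0.64)]
doming_block [([0.549, 0.139, 0.032], 0.6)]
grooved_block [([0.692, 0.005, 0.025], 0.58)]
ball_punch [([0.719, 0.228, 0.019], 0.67), ([0.738, 0.105, 0.015], 0.56)]
wedge_punch [([0.655, -0.136, 0.021], 0.46)]
napkin_ring []
plain_block [([0.424, -0.114, 0.036], 0.59)]
bangle []
```

View pics/top0.png

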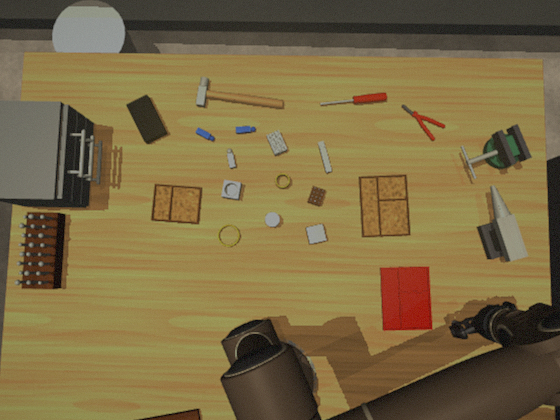

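View pics/side0.png

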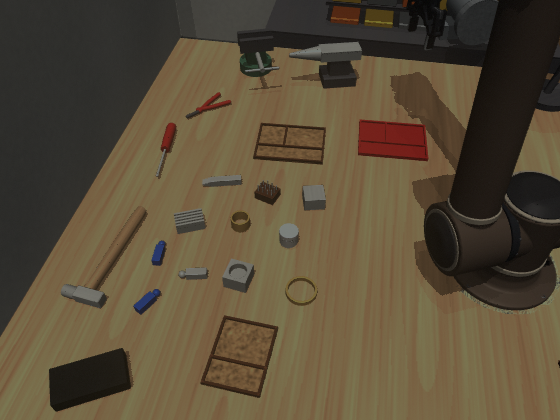

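The top view shows the long tray (385,206), the short tray (177,204), the doming block (232,190), the silver ball punch (231,159), the grooved block (277,143), the ring (283,182) and the wedge punch (324,157). The blue punches, the red tray, the plain block (316,234) and the bangle (230,236) are to be left alone. Next I'll enlarge the view and measure.

```bash
cat > h.py <<'E'
from workcell import get_state, eyes, arm
import cv2, numpy as np
def world(m,uv,z):
    E=np.array(m['extrinsics']);R=E[:3,:3];c=-R.T@E[:3,3]
    uv=np.atleast_2d(uv).astype(float)
    r=np.c_[(uv[:,0]-m['cx'])/m['fx'],-(uv[:,1]-m['cy'])/m['fy'],-np.ones(len(uv))]@R
    return c+r*((z-c[2])/r[:,2])[:,None]
def cloud(m,d):
    v,u=np.nonzero(d>0);zz=d[v,u]
    p=np.c_[(u-m['cx'])/m['fx']*zz,-(v-m['cy'])/m['fy']*zz,-zz]
    E=np.array(m['extrinsics']);return u,v,(p-E[:3,3])@E[:3,:3]
E
python3 - <<'E'
from h import *
m=eyes.camera_model('top');d=np.load('topd.npy');u,v,P=cloud(m,d)
H=np.zeros(d.shape);H[v,u]=P[:,2]
print('bench',np.median(H[100:300,250:350]), np.std(H[250:270,300:340]))
im=cv2.imread('pics/top0.png')
for n,(a,b,z) in dict(dome=(232,190,.035),ball=(231,159,.018),groove=(277,143,.028),ring=(283,182,.028),wedge=(324,157,.018),plain=(316,234,.035),brown=(316,196,.03),cyl=(272,219,.03)).items():
    mask=(H>0.010).astype(np.uint8);r=24
    k=np.zeros_like(mask);k[b-r:b+r,a-r:a+r]=mask[b-r:b+r,a-r:a+r]
    N,L,S,C=cv2.connectedComponentsWithStats(k);i=L[b-2:b+3,a-2:a+3].max()
    if i==0:print(n,'none');continue
    q=np.argwhere(L==i)[:,::-1];w=world(m,q,z)[:,:2]
    print(n,S[i],np.round(cv2.minAreaRect((w*1000).astype(np.float32)),1) if 0 else cv2.minAreaRect((w*1000).astype(np.float32)), round(np.percentile(H[L==i],90),3))
for n,(a,b) in dict(short=(177,204),long=(385,206)).items():
    print(n,np.round(world(m,[[a,b]],.009),3))
c=im[110:260,140:430];cv2.imwrite('pics/c1.png',cv2.resize(c,None,fx=2.75,fy=2.75,interpolation=cv2.INTER_CUBIC))
E
```

```text
bench 0.0009775652657846472 0.0029944529853286835
dome [221 179  20  21 322] ((547.5135498046875, 136.93910217285156), (53.046287536621094, 52.80068588256836), 81.50958251953125) 0.039
ball [226 148   9  20 109] ((645.02880859375, 144.17788696289062), (58.301448822021484, 17.53167724609375), 12.933685302734375) 0.022
groove [266 129  21  26 309] ((692.2420654296875, 7.767791748046875), (68.50176239013672, 41.0301513671875), 24.826082229614258) 0.032
ring none
wedge [318 140  14  32 190] ((654.9668579101562, -135.47967529296875), (94.89231872558594, 18.799266815185547), 16.332605361938477) 0.022
plain [305 223  21  21 308] ((423.62054443359375, -111.39708709716797), (50.20163345336914, 51.063053131103516), 14.14749813079834) 0.04
brown [307 186  18  20 234] ((534.650390625, -111.66552734375), (38.78706359863281, 50.380897521972656), 72.45987701416016) 0.027
cyl [264 211  15  16 179] ((463.8017272949219, 15.67420768737793), (41.342777252197266, 41.23767852783203), 46.25044631958008) 0.043
short [[0.503 0.298 0.009]]
long [[ 0.509 -0.318  0.009]]
```

View pics/c1.png

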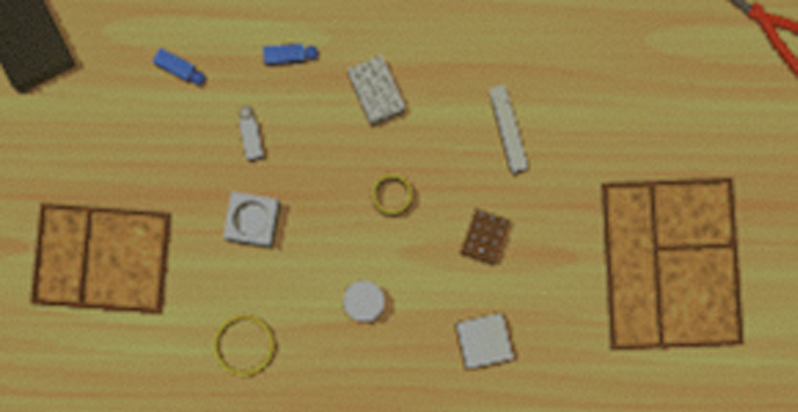

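```bash
cat >> h.py <<'E'
def to(x,y,yaw,z=None):
    s=get_state();p=s['position'];a=s['orientation'][2]
    t=(yaw-a+np.pi/2)%np.pi-np.pi/2
    f=a+t;dx,dy=x-p[0],y-p[1]
    print('pos',np.round(p,4),'yaw',round(a,3),'t',round(float(s['time']),2),'| turn(tool z)',round(-t,3),'then shift x,y',np.round([dx*np.cos(f)+dy*np.sin(f),dx*np.sin(f)-dy*np.cos(f)],4), '' if z is None else round(p[2]-z,4))
E
python3 - <<'E'
from h import *
m=eyes.camera_model('top')
for n,c,s in [('short',[(41,205),(170,213),(161,312),(32,302)],[(55,70.5),(55,-70.5),(-55,-70.5),(-55,70.5)]),('long',[(602,185),(732,179),(742,343),(612,349)],[(90.5,70.5),(90.5,-70.5),(-90.5,-70.5),(-90.5,70.5)])]:
    w=world(m,np.array(c)/2.75+[140,110],.009)[:,:2]
    M,_=cv2.estimateAffinePartial2D(np.array(s,float)/1000,w)
    print(n,M[:,2],np.arctan2(M[1,0],M[0,0]),np.hypot(*M[:,0]),np.linalg.norm(w-np.roll(w,1,0),axis=1))
    for b,q in dict(short=dict(dome=(0,-.0255),ball=(0,.0425)),long=dict(groove=(-.0355,-.0255),ring=(.0525,-.0255),wedge=(0,.0425)))[n].items(): print(b,np.round(M@[*q,1],4))
print('ring',world(m,np.array([[393,194]])/2.75+[140,110],.028))
to(.655,-.136,.285,.2)
E
```

```text
Traceback (most recent call last):
cv2.error: OpenCV(4.12.0) /io/opencv/modules/calib3d/src/ptsetreg.cpp:1108: error: (-215:Assertion failed) count >= 0 && to.checkVector(2) == count in function 'estimateAffinePartial2D'
```

```bash
python3 - <<'E'
from h import *
m=eyes.camera_model('top')
for n,c,s in [('short',[(41,205),(170,213),(161,312),(32,302)],[(55,70.5),(55,-70.5),(-55,-70.5),(-55,70.5)]),('long',[(602,185),(732,179),(742,343),(612,349)],[(90.5,70.5),(90.5,-70.5),(-90.5,-70.5),(-90.5,70.5)])]:
    w=np.ascontiguousarray(world(m,np.array(c)/2.75+[140,110],.009)[:,:2])
    M,_=cv2.estimateAffinePartial2D(np.array(s,float)/1000,w)
    print(n,M[:,2],np.arctan2(M[1,0],M[0,0]),np.hypot(*M[:,0]),np.linalg.norm(w-np.roll(w,1,0),axis=1))
    for b,q in dict(short=dict(dome=(0,-.0255),ball=(0,.0425)),long=dict(groove=(-.0355,-.0255),ring=(.0525,-.0255),wedge=(0,.0425)))[n].items(): print(b,np.round(M@[*q,1],4))
print('ring',world(m,np.array([[393,194]])/2.75+[140,110],.028))
to(.655,-.136,.285,.2)
E
```

```text
short [0.50411854 0.29931717] -0.05021696432295587 0.9873999613772143 [0.10597701 0.14094077 0.10791591 0.14011589]
dome [0.5029 0.2742]
ball [0.5062 0.3412]
long [ 0.50967991 -0.31608411] 0.06196314908556433 0.9834918270390579 [0.17748705 0.14032439 0.1773182  0.13859322]
groove [ 0.4764 -0.3433]
ring [ 0.5628 -0.3379]
wedge [ 0.5071 -0.2744]
ring [[ 0.57650551 -0.0152701   0.028     ]]
pos [ 0.2202 -0.4766  0.2483] yaw 0.433 t 0.55 | turn(tool z) 0.148 then shift x,y [ 0.513  -0.2046] 0.0483
```

Emit:
play_rows([
  [[1,0,0,0,0.148],[1,0.043,-0.017,0,0],[1,0.043,-0.017,0,0],[1,0.043,-0.017,0,0],[1,0.043,-0.017,0,0],[1,0.043,-0.017,0,0],[1,0.043,-0.017,0,0],[1,0.043,-0.017,0,0],[1,0.043,-0.017,0,0],[1,0.043,-0.017,0,0],[1,0.043,-0.017,0.01,0],[1,0.043,-0.017,0.02,0],[1,0.04,-0.017,0.02,0],[1,0,0,0,0],[1,0,0,0,0]],
], force=30)

```text
time: 2.42
position: [0.6549, -0.1368, 0.1983]
orientation: [-3.142, 0.001, 0.285]
wrist_force: [-0.4, 0.1, 0.5]
width: 0.0854
grasp_force: 0.0
```

```bash
cat >> h.py <<'E'
def wrist(name,show=False):
    to(.655,-.136,.285,.2) if 0 else None
    m=eyes.camera_model('wrist');im,d=eyes.read_camera('wrist')
    cv2.imwrite(f'pics/{name}.png',im[:,:,::-1]);np.save(f'{name}.npy',d)
    u,v,P=cloud(m,d);H=np.zeros(d.shape,np.float32);H[v,u]=P[:,2]
    return m,im,d,H
def blobs(m,H,ztop,lo=.009,hi=.06,near=None,rad=.1):
    mask=((H>lo)&(H<hi)).astype(np.uint8);mask=cv2.morphologyEx(mask,cv2.MORPH_OPEN,np.ones((3,3)))
    N,L,S,C=cv2.connectedComponentsWithStats(mask)
    for i in range(1,N):
        if S[i,4]<150: continue
        q=np.argwhere(L==i)[:,::-1];hz=np.percentile(H[L==i],85)
        w=(world(m,q,ztop or hz)[:,:2]*1000).astype(np.float32)
        (c,s,a)=cv2.minAreaRect(w)
        if s[0]<s[1]: a,s=a-90,s[::-1]
        if near is None or np.hypot(c[0]/1000-near[0],c[1]/1000-near[1])<rad: print(S[i,:4],'c',np.round(c,1),'size',np.round(s,1),'yaw',round(np.radians(a),3),'z85',round(float(hz),3))
E
python3 - <<'E'
from h import *
to(.655,-.136,.285,.2)
m,im,d,H=wrist('w1'); print(np.round(m['extrinsics'],3).tolist())
blobs(m,H,None)
E
```

```text
pos [ 0.6549 -0.1368  0.1983] yaw 0.285 t 2.42 | turn(tool z) -0.0 then shift x,y [ 0.0003 -0.0007] -0.0017
[[0.281, -0.96, 0.001, -0.316], [0.924, 0.271, -0.269, -0.546], [0.258, 0.077, 0.963, -0.488], [0.0, 0.0, 0.0, 1.0]]
[ 0  0 56 25] c [733.9  86.8] size [42.5 16.3] yaw -1.351 z85 0.018
[394   0 166  44] c [ 829.1 -244.4] size [131.9  26. ] yaw -1.441 z85 0.025
[81 47 78 92] c [695.1   3.5] size [63.8 46.2] yaw 0.433 z85 0.028
[269 131  21 108] c [ 656.3 -137.6] size [95.1 17.4] yaw 0.278 z85 0.018
[ 93 204  57  51] c [583.4 -15.3] size [51.6 42.5] yaw -0.519 z85 0.028
[189 266  63  64] c [ 538.6 -113.4] size [62.3 40.5] yaw -0.317 z85 0.026
[ 41 307  47  30] c [484.2  16.7] size [52.9 15.1] yaw -0.611 z85 0.038
[170 365  42  22] c [ 451.9 -107.3] size [40.5 24.7] yaw -1.287 z85 0.029
```

View pics/w1.png

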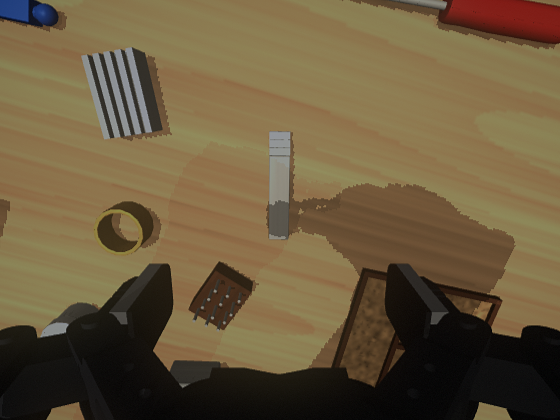

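The wrist view shows the wedge punch centred at (280,185), with its wedge end at the top. The picture agrees with the blob at (656,-138), so I'll pick it.

Emit:
play_rows([
  [[1,-0.004,0.001,0.04,0],[1,0,0,0.04,0],[1,0,0,0.04,0],[0.6,0,0,0.03,0],[0.6,0,0,0.016,0],[0.6,0,0,0.008,0],[0,0,0,0,0],[0,0,0,0,0],[0,0,0,0,0],[0,0,0,0,0],[0,0,0,0,0],[0,0,0,0,0],[0,0,0,0,0]],
], force=40)

```text
time: 4.1
position: [0.6525, -0.1389, 0.0259]
orientation: [3.14, -0.002, 0.285]
wrist_force: [-0.1, -0.6, 6.1]
width: 0.0165
grasp_force: 40.9
```

```bash
python3 - <<'E'
from h import *
s=get_state();print(np.round(s['position'],4),s['width'],s['grasp_force'],s['wrist_force'],arm.tcp_to_tips)
to(.5071-.005,-.2744,.062)
E
```

```text
[ 0.6525 -0.1389  0.0259] 0.01648785410853004 40.8904767036438 [-0.11907922 -0.58265283  6.08491323] 0.017
pos [ 0.6525 -0.1389  0.0259] yaw 0.285 t 4.1 | turn(tool z) 0.223 then shift x,y [-0.1585  0.1259]
```

Emit:
play_rows([
  [[0,0,0,-0.01,0],[0,0,0,-0.03,0],[0,0,0,-0.03,0],[0,0,0,-0.03,0],[0,0,0,0,0.112],[0,0,0,0,0.111],[0,-0.04,0.032,0,0],[0,-0.04,0.032,0,0],[0,-0.04,0.032,0,0],[0,-0.038,0.03,0,0],[0,0,0,0,0],[0,0,0,0,0],[0,0,0,0,0]],
])

```text
time: 5.72
position: [0.5025, -0.2736, 0.1243]
orientation: [-3.141, -0.0, 0.063]
wrist_force: [0.4, -0.6, -1.8]
width: 0.0164
grasp_force: 40.0
```

```bash
python3 - <<'E'
from h import *
to(.5071-.005,-.2744,.062)
im,d=eyes.read_camera('side');m=eyes.camera_model('side');s=get_state();print(s['wrist_force'],s['width'])
p=s['position'];E=np.array(m['extrinsics']);c=E[:3,:3]@p+E[:3,3];u=int(m['cx']+m['fx']*c[0]/-c[2]);v=int(m['cy']+m['fy']*c[1]/c[2]);print(u,v)
r=im[v-60:v+60,u-80:u+80,::-1];cv2.imwrite('pics/s1.png',cv2.resize(r,None,fx=4.5,fy=4.5,interpolation=cv2.INTER_CUBIC))
wm,wi,wd,H=wrist('w2')
u,v,P=cloud(wm,wd);R=np.array([[np.cos(.062),np.sin(.062)],[np.sin(.062),-np.cos(.062)]])
q=np.c_[(P[:,:2]-p[:2])@R.T,p[2]-P[:,2]]
k=(abs(q[:,0])<.02)&(abs(q[:,1])<.05)&(q[:,2]<.06)
for side in (-1,1):
    kk=k&(side*q[:,1]>.0095);print(side,np.percentile(q[kk,2],[1,50,95,99,100]),kk.sum())
# lateral point heights for punch
kk=k&(abs(q[:,1])<.008);print('punch',np.percentile(q[kk],[1,50,99],axis=0).round(4))
E
```

```text
pos [ 0.5025 -0.2736  0.1243] yaw 0.063 t 5.72 | turn(tool z) 0.001 then shift x,y [-0.0005  0.0008] 
[ 0.41568467  0.44955704 -1.24147516] 0.017250930992339954
292 116
-1 [-0.07818704 -0.05256667 -0.02296522  0.00370648  0.01440772] 20633
1 [-0.0782902  -0.0521356  -0.01921207  0.00490398  0.01406782] 21324
punch [[-0.0191 -0.0079 -0.0766]
 [ 0.0102 -0.0008 -0.057 ]
 [ 0.0195  0.0079  0.0093]]
```

View pics/s1.png

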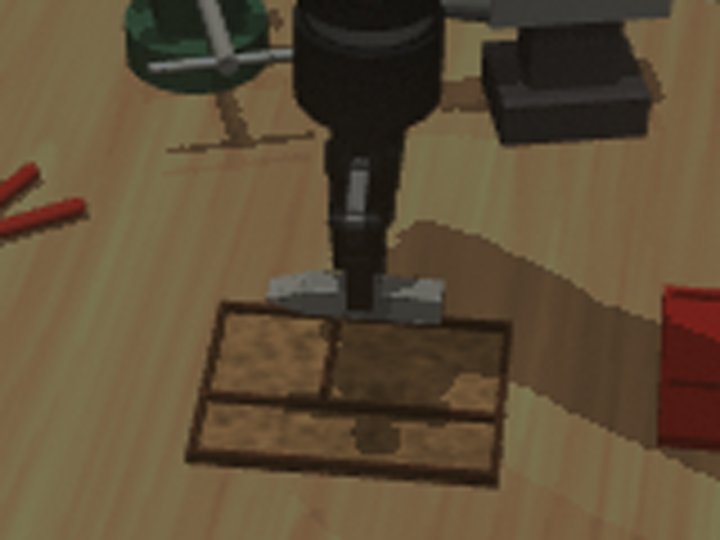

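View pics/w2.png

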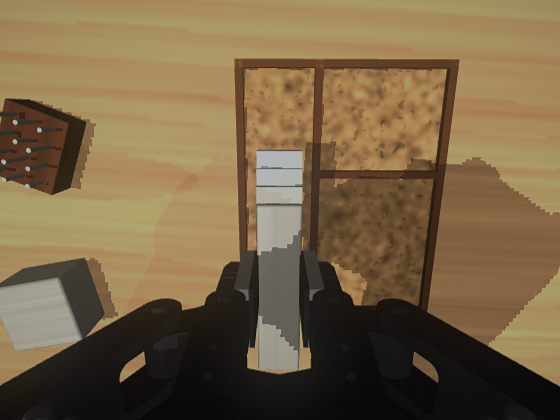

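The punch is held straight over the narrow bay. The tray's +x corners show at (236,60) and (459,60), and I'll check the tray pose with them.

```bash
python3 - <<'E'
from h import *
m=eyes.camera_model('wrist')
w=world(m,[[236,60],[459,60],[442,174],[319,60],[311,230]],.009);print(np.round(w,4))
a=np.arctan2(w[0,0]-w[1,0],-(w[0,1]-w[1,1]));print('yaw',np.arctan2(-(w[0,0]-w[1,0]),w[0,1]-w[1,1]))
y=np.arctan2(-(w[0,0]-w[1,0]),w[0,1]-w[1,1]);R=np.array([[np.cos(y),-np.sin(y)],[np.sin(y),np.cos(y)]])
c=w[:2,:2].mean(0)-R@[.0905,0];print('c',c)
for n,q in dict(groove=(-.0355,-.0255),ring=(.0525,-.0255),wedge=(0,.0425)).items():print(n,(c+R@q).round(4))
E
```

```text
[[ 0.5969 -0.2416  0.009 ]
 [ 0.6058 -0.3808  0.009 ]
 [ 0.5337 -0.3836  0.009 ]
 [ 0.6002 -0.2934  0.009 ]
 [ 0.488  -0.2983  0.009 ]]
yaw 0.06365381429458279
c [ 0.51102642 -0.3170029 ]
groove [ 0.4772 -0.3447]
ring [ 0.565  -0.3391]
wedge [ 0.5083 -0.2746]
```

Emit:
play_rows([
  [[0,0.001,0,0.03,0],[0,0,0,0.03,0],[0,0,0,0.02,0],[0,0,0,0.008,0],[0,0,0,0.004,0],[0,0,0,0.002,0],[0,0,0,0,0],[0,0,0,0,0]],
])

```text
time: 6.82
position: [0.503, -0.2744, 0.0309]
orientation: [3.141, -0.001, 0.062]
wrist_force: [0.1, -1.1, -2.4]
width: 0.0163
grasp_force: 40.0
```

Emit:
play_rows([
  [[0,0,0,0.001,0],[0.3,0,0,0,0],[0.4,0,0,0,0],[0.45,0,0,0,0],[0.45,0,0,-0.01,0],[0.45,0,0,-0.03,0],[0.6,0,0,-0.05,0],[1,0,0,-0.05,0],[1,0,0,0,0]],
])

```text
time: 7.95
position: [0.5049, -0.2754, 0.1748]
orientation: [3.137, -0.007, 0.062]
wrist_force: [0.3, -0.1, 0.1]
width: 0.0843
grasp_force: 0.0
```

```bash
python3 - <<'E'
from h import *
m,im,d,H=wrist('w3'); blobs(m,H,.022,lo=.014,near=(.508,-.275))
to(.64,.0,.43,.2)
E
```

```text
[265 134  23 117] c [ 506.8 -274.9] size [94.8 17.5] yaw 0.067 z85 0.022
pos [ 0.5039 -0.2748  0.1721] yaw 0.062 t 8.0 | turn(tool z) -0.368 then shift x,y [ 0.2383 -0.1931] -0.0279
```

Emit:
play_rows([
  [[1,0,0,-0.02,-0.184],[1,0,0,-0.008,-0.184],[1,0.04,-0.032,0,0],[1,0.04,-0.032,0,0],[1,0.04,-0.032,0,0],[1,0.04,-0.032,0,0],[1,0.04,-0.032,0,0],[1,0.038,-0.033,0,0],[1,0,0,0,0],[1,0,0,0,0]],
])

```text
time: 9.25
position: [0.638, 0.0004, 0.196]
orientation: [-3.141, 0.002, 0.43]
wrist_force: [0.1, -0.2, -0.3]
width: 0.0854
grasp_force: 0.0
```

```bash
cat >> h.py <<'E'
def top(m,H,zt,near,tol=.004,rad=.06):
    """pieces' top faces: pixels within tol of height zt"""
    mask=(abs(H-zt)<tol).astype(np.uint8);mask=cv2.morphologyEx(mask,cv2.MORPH_CLOSE,np.ones((3,3)))
    N,L,S,C=cv2.connectedComponentsWithStats(mask)
    for i in range(1,N):
        if S[i,4]<60: continue
        w=(world(m,np.argwhere(L==i)[:,::-1],zt)[:,:2]*1000).astype(np.float32);c,s,a=cv2.minAreaRect(w)
        if s[0]<s[1]: a,s=a-90,s[::-1]
        if np.hypot(c[0]/1000-near[0],c[1]/1000-near[1])<rad: print('top c',np.round(c,1),'size',np.round(s,1),'yaw',round(np.radians(a),3),'n',S[i,4])
E
python3 - <<'E'
from h import *
m,im,d,H=wrist('w4')
top(m,H,.028,(.693,.006)); print('ring');top(m,H,.028,(.577,-.015),rad=.04);top(m,H,.018,(.645,.144),tol=.003)
to(.693,.006,.43,.2)
E
```

```text
top c [686.3  22.4] size [63.1  4.8] yaw 0.432 n 544
top c [690.   14.4] size [63.1  4.9] yaw 0.436 n 556
top c [693.6   6.4] size [63.2  4.8] yaw 0.444 n 538
top c [697.2  -1.3] size [63.1  5.3] yaw 0.434 n 553
top c [700.8  -9.2] size [63.1  5.4] yaw 0.434 n 557
ring
top c [580.3 -12.5] size [43.8 42.5] yaw 0.43 n 683
top c [667.8 146.6] size [9.8 9.3] yaw 1.19 n 118
top c [639.  140.4] size [43.8 18.7] yaw 0.225 n 1245
pos [ 6.380e-01 -2.000e-04  1.965e-01] yaw 0.429 t 9.3 | turn(tool z) -0.001 then shift x,y [0.0526 0.0173] -0.0035
```

View pics/w4.png

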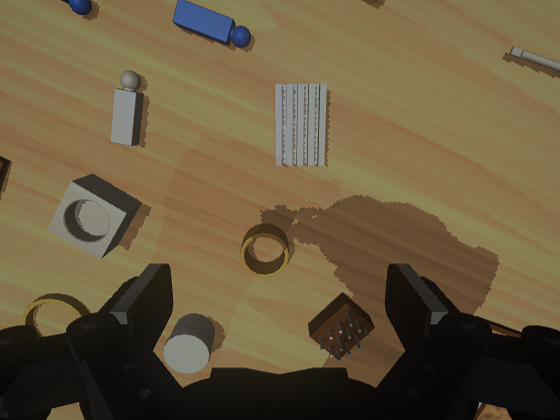

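The wrist view shows the grooved block at (301,125), the ring at (265,250) and the silver ball punch at (127,110). All of them are measured, so next I'll pick the grooved block.

Emit:
play_rows([
  [[1,0.053,0.017,0,0],[1,0,0,0.03,0],[1,0,0,0.04,0],[1,0,0,0.04,0],[0.9,0,0,0.03,0],[0.9,0,0,0.018,0],[0.9,0,0,0.012,0],[0.9,0,0,0,0],[0,0,0,0,0],[0,0,0,0,0],[0,0,0,0,0],[0,0,0,0,0],[0,0,0,0,0],[0,0,0,0,0]],
], force=70)

```text
time: 11.05
position: [0.6948, 0.0073, 0.0289]
orientation: [3.141, -0.002, 0.43]
wrist_force: [-0.7, 1.2, 5.3]
width: 0.0385
grasp_force: 73.0
```

```bash
python3 - <<'E'
from h import *
to(.4772,-.3447,.063)
E
```

```text
pos [0.6948 0.0073 0.0289] yaw 0.43 t 11.05 | turn(tool z) 0.367 then shift x,y [-0.2393  0.3376]
```

Emit:
play_rows([
  [[0,0,0,-0.01,0],[0,0,0,-0.03,0],[0,0,0,-0.03,0],[0,0,0,-0.03,0],[0,0,0,0,0.184],[0,0,0,0,0.183],[0,-0.024,0.034,0,0],[0,-0.024,0.034,0,0],[0,-0.024,0.034,0,0],[0,-0.024,0.034,0,0],[0,-0.024,0.034,0,0],[0,-0.024,0.034,0,0],[0,-0.024,0.034,0,0],[0,-0.024,0.034,0,0],[0,-0.024,0.034,0,0],[0,-0.023,0.032,0,0],[0,0,0,0,0],[0,0,0,0,0]],
])

```text
time: 13.3
position: [0.4764, -0.3451, 0.1271]
orientation: [-3.141, 0.0, 0.062]
wrist_force: [0.9, 0.7, -3.1]
width: 0.0382
grasp_force: 72.1
```

```bash
python3 - <<'E'
from h import *
to(.4772,-.3447,.063,.0329); print(get_state()['wrist_force'])
E
```

```text
pos [ 0.4764 -0.3451  0.1271] yaw 0.062 t 13.3 | turn(tool z) -0.001 then shift x,y [ 0.0008 -0.0003] 0.0942
[ 0.92188438  0.67343877 -3.13410806]
```

Emit:
play_rows([
  [[0,0,0,0.03,0],[0,0,0,0.03,0],[0,0,0,0.02,0],[0,0,0,0.008,0],[0,0,0,0.004,0],[0,0,0,0.001,0],[0,0,0,0,0],[0,0,0,0,0]],
])

```text
time: 14.3
position: [0.4769, -0.3455, 0.0349]
orientation: [3.141, -0.001, 0.063]
wrist_force: [-0.4, 0.3, -3.1]
width: 0.0387
grasp_force: 72.0
```

Emit:
play_rows([
  [[0,0,0,0.001,0],[0,0,0,0.001,0],[0,0,0,0,0]],
])

```text
time: 14.68
position: [0.4767, -0.3454, 0.0329]
orientation: [3.141, -0.0, 0.063]
wrist_force: [-2.9, 0.5, 2.1]
width: 0.0387
grasp_force: 72.7
```

Contact with the floor; release and back off.

Emit:
play_rows([
  [[0.5,0,0,0,0],[0.62,0,0,0,0],[0.7,0,0,0,0],[0.7,0,0,-0.01,0],[0.7,0,0,-0.03,0],[0.8,0,0,-0.05,0],[1,0,0,-0.05,0],[1,0,0,0,0],[1,0,0,0,0]],
])

```text
time: 15.8
position: [0.4766, -0.3453, 0.1725]
orientation: [3.141, -0.0, 0.063]
wrist_force: [-0.3, 0.8, -1.1]
width: 0.0853
grasp_force: 0.0
```

```bash
python3 - <<'E'
from h import *
m,im,d,H=wrist('w5'); blobs(m,H,.032,lo=.018,near=(.477,-.345)); blobs(m,H,.022,lo=.014,near=(.508,-.275))
to(.560,-.0135,.063,.2)
E
```

```text
[175 107  30 106] c [ 501.5 -278.4] size [78.2 17.8] yaw 0.058 z85 0.022
[252 157  54  83] c [ 476.8 -346.2] size [64.7 40. ] yaw 0.064 z85 0.032
[175  88  30 125] c [ 506.6 -276.1] size [94.4 19.3] yaw 0.057 z85 0.022
[252 156  54  84] c [ 474.6 -346.4] size [67.9 41.5] yaw 0.064 z85 0.032
pos [ 0.4762 -0.345   0.1715] yaw 0.063 t 15.85 | turn(tool z) -0.0 then shift x,y [ 0.1045 -0.3256] -0.0285
```

Emit:
play_rows([
  [[1,0.012,-0.033,0,0],[1,0.012,-0.034,0,0],[1,0.012,-0.034,0,0],[1,0.012,-0.034,0,0],[1,0.012,-0.034,0,0],[1,0.012,-0.034,0,0],[1,0.012,-0.034,0,0],[1,0.013,-0.034,0,0],[1,0.014,-0.029,0,0],[1,0.013,-0.028,0,0],[1,0,0,0,0],[1,0,0,0,0]],
])

```text
time: 17.35
position: [0.579, -0.0104, 0.1711]
orientation: [3.141, 0.002, 0.063]
wrist_force: [0.2, 0.2, -0.0]
width: 0.0851
grasp_force: 0.0
```

```bash
python3 - <<'E'
from h import *
m,im,d,H=wrist('w6'); top(m,H,.028,(.58,-.0125),rad=.04); 
to(.58,-.0125,.063,.0275)
E
```

```text
top c [579.8 -12.9] size [43.  42.9] yaw 0.677 n 875
pos [ 0.5791 -0.0108  0.1714] yaw 0.062 t 17.4 | turn(tool z) -0.001 then shift x,y [0.0008 0.0018] 0.1439
```

Emit:
play_rows([
  [[1,0.001,0.002,0.03,0],[1,0,0,0.04,0],[1,0,0,0.04,0],[1,0,0,0.02,0],[1,0,0,0.014,0],[1,0,0,0.001,0],[0.8,0,0,0,0],[0,0,0,0,0],[0,0,0,0,0],[0,0,0,0,0],[0,0,0,0,0],[0,0,0,0,0],[0,0,0,0,0]],
], force=30)

```text
time: 19.02
position: [0.5817, -0.0121, 0.0286]
orientation: [3.141, -0.002, 0.063]
wrist_force: [-1.9, 0.5, 5.9]
width: 0.0426
grasp_force: 30.4
```

```bash
python3 - <<'E'
from h import *
to(.565,-.3391,.063); print(get_state()['width'])
E
```

```text
pos [ 0.5817 -0.0121  0.0286] yaw 0.063 t 19.02 | turn(tool z) -0.0 then shift x,y [-0.0372  0.3253] 
0.04259216220134681
```

Emit:
play_rows([
  [[0,0,0,-0.01,0],[0,0,0,-0.03,0],[0,0,0,-0.04,0],[0,-0.004,0.032,0,0],[0,-0.004,0.033,0,0],[0,-0.004,0.033,0,0],[0,-0.004,0.033,0,0],[0,-0.004,0.033,0,0],[0,-0.004,0.033,0,0],[0,-0.004,0.033,0,0],[0,-0.004,0.033,0,0],[0,-0.003,0.032,0,0],[0,-0.002,0.03,0,0],[0,0,0,0.03,0],[0,0,0,0.025,0],[0,0,0,0.01,0],[0,0,0,0,0],[0,0,0,0,0]],
])

```text
time: 21.28
position: [0.5651, -0.339, 0.0436]
orientation: [3.141, -0.001, 0.063]
wrist_force: [0.7, -0.1, -0.4]
width: 0.0423
grasp_force: 30.8
```

Emit:
play_rows([
  [[0,0,0,0.005,0],[0,0,0,0.003,0],[0,0,0,0.002,0],[0,0,0,0.001,0],[0,0,0,0,0],[0,0,0,0,0]],
])

```text
time: 22.02
position: [0.5643, -0.3387, 0.0326]
orientation: [3.141, -0.001, 0.063]
wrist_force: [-3.3, 1.4, 6.6]
width: 0.0424
grasp_force: 31.4
```

Emit:
play_rows([
  [[0.55,0,0,-0.001,0],[0.65,0,0,0,0],[0.72,0,0,0,0],[0.72,0,0,-0.01,0],[0.72,0,0,-0.03,0],[0.8,0,0,-0.06,0],[1,0,0,-0.06,0],[1,0,0,0,0],[1,0,0,0,0]],
])

```text
time: 23.15
position: [0.5644, -0.3388, 0.1926]
orientation: [3.141, -0.001, 0.063]
wrist_force: [-0.2, -0.5, -0.1]
width: 0.0851
grasp_force: 0.0
```

```bash
python3 - <<'E'
from h import *
m,im,d,H=wrist('w7'); top(m,H,.032,(.565,-.339),rad=.03); blobs(m,H,.032,lo=.025,near=(.565,-.339),rad=.05)
to(.639,.1404,.225,.19)
E
```

```text
top c [ 562.6 -339.7] size [43.2 42.8] yaw 0.282 n 771
[252 169  53  53] c [ 562.7 -339.8] size [43.5 43. ] yaw -0.5 z85 0.032
pos [ 0.564  -0.3385  0.1914] yaw 0.063 t 23.2 | turn(tool z) -0.162 then shift x,y [ 0.18   -0.4501] 0.0014
```

Ring placed. Next is the ball punch.

Emit:
play_rows([
  [[1,0,0,0,-0.162],[1,0.016,-0.041,0,0],[1,0.016,-0.041,0,0],[1,0.016,-0.041,0,0],[1,0.016,-0.041,0,0],[1,0.016,-0.041,0,0],[1,0.016,-0.041,0,0],[1,0.016,-0.041,0,0],[1,0.016,-0.041,0,0],[1,0.016,-0.041,0,0],[1,0.018,-0.041,0,0],[1,0.018,-0.04,0,0],[1,0,0,0,0],[1,0,0,0,0]],
])

```text
time: 24.95
position: [0.6388, 0.1397, 0.1907]
orientation: [3.141, 0.003, 0.225]
wrist_force: [0.3, -0.4, -0.3]
width: 0.0859
grasp_force: 0.0
```

```bash
python3 - <<'E'
from h import *
m,im,d,H=wrist('w8'); top(m,H,.018,(.639,.14),tol=.003); blobs(m,H,.018,near=(.639,.14))
top(m,H,.035,(.55,.14))
to(.639,.1404,.225,.025)
E
```

```text
top c [668.7 147.8] size [11.1  9.3] yaw 0.917 n 125
top c [639.1 141.5] size [43.6 17.7] yaw 0.231 n 1082
[265 144  22  70] c [646.7 143.3] size [59.3 17.7] yaw 0.231 z85 0.018
[223 248  73  77] c [545.  135.4] size [64.6 54.3] yaw -0.148 z85 0.035
top c [549.7 136.5] size [52.1 50.1] yaw -0.149 n 1904
pos [0.6389 0.1392 0.1911] yaw 0.224 t 25.0 | turn(tool z) -0.001 then shift x,y [ 0.0003 -0.0012] 0.1661
```

Emit:
play_rows([
  [[1,0,-0.002,0.04,0],[1,0,0,0.04,0],[0.8,0,0,0.04,0],[0.6,0,0,0.03,0],[0.6,0,0,0.012,0],[0.6,0,0,0.003,0],[0.4,0,0,0,0],[0,0,0,0,0],[0,0,0,0,0],[0,0,0,0,0],[0,0,0,0,0],[0,0,0,0,0]],
], force=40)

```text
time: 26.5
position: [0.64, 0.1423, 0.029]
orientation: [3.141, -0.003, 0.225]
wrist_force: [0.0, -0.1, 5.6]
width: 0.016
grasp_force: 40.0
```

```bash
python3 - <<'E'
from h import *
to(.5062-.007,.3412,-.05)
E
```

```text
pos [0.64   0.1423 0.029 ] yaw 0.225 t 26.5 | turn(tool z) 0.275 then shift x,y [-0.1506 -0.1917]
```

Emit:
play_rows([
  [[0,0,0,-0.01,0],[0,0,0,-0.03,0],[0,0,0,-0.04,0],[0,0,0,-0.02,0],[0,0,0,0,0.138],[0,0,0,0,0.137],[0,-0.025,-0.032,0,0],[0,-0.025,-0.032,0,0],[0,-0.025,-0.032,0,0],[0,-0.025,-0.032,0,0],[0,-0.025,-0.032,0,0],[0,-0.025,-0.031,0,0],[0,0,0,0,0],[0,0,0,0,0]],
])

```text
time: 28.25
position: [0.4878, 0.1471, 0.1447]
orientation: [-3.016, 0.005, 0.225]
wrist_force: [0.7, 0.8, -0.6]
width: 0.0163
grasp_force: 39.4
```

```bash
python3 - <<'E'
from h import *
m,im,d,H=wrist('w9'); to(.5062-.007,.3412,-.05); print(get_state()['wrist_force'])
E
```

```text
pos [0.4879 0.1471 0.1445] yaw 0.225 t 28.3 | turn(tool z) 0.275 then shift x,y [ 0.0015 -0.1944] 
[-0.34999033  0.17005853 -0.47496263]
```

View pics/w9.png

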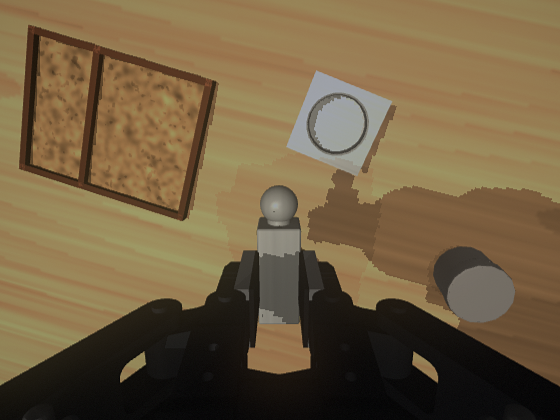

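The punch is held straight, but the turn was not done and the wrist is tilted 0.125 rad. I suspect a joint limit.

```bash
python3 - <<'E'
from h import *
s=get_state();print(np.round(s['joint_pos'],3),np.round(s['orientation'],3))
m=eyes.camera_model('wrist')
E
```

```text
[ 0.224  0.121 -0.278  1.177  0.126  3.141] [-3.015  0.006  0.225]
```

Emit:
play_rows([
  [[0,0,0,0,-0.18],[0,0,0,0,-0.18],[0,0,0,0,-0.18],[0,0,0,0,-0.18]],
])

```text
time: 28.8
position: [0.4881, 0.1469, 0.144]
orientation: [-3.042, -0.079, 0.946]
wrist_force: [0.4, -0.2, -1.7]
width: 0.0167
grasp_force: 39.4
```

```bash
python3 - <<'E'
from h import *
s=get_state();print(np.round(s['joint_pos'],3),np.round(s['orientation'],3));to(.5062-.007,.3412,-.05)
E
```

```text
[ 0.223  0.122 -0.278  1.178  0.126  2.415] [-3.042 -0.079  0.946]
pos [0.4881 0.1469 0.144 ] yaw 0.946 t 28.8 | turn(tool z) 0.996 then shift x,y [ 0.0014 -0.1946]
```

Joint 6 reached its +3.14 limit, and the pushes blocked there tilted the tool through joint 5. I'll unwind joint 6 to the other limit and use a small opposite push to take the tilt out.

Emit:
play_rows([
  [[0,0,0,0,-0.185],[0,0,0,0,-0.185],[0,0,0,0,-0.185],[0,0,0,0,-0.185],[0,0,0,0,-0.185],[0,0,0,0,-0.185],[0,0,0,0,-0.185],[0,0,0,0,-0.185],[0,0,0,0,-0.185],[0,0,0,0,-0.185],[0,0,0,0,-0.185],[0,0,0,0,-0.185],[0,0,0,0,-0.185],[0,0,0,0,-0.185],[0,0,0,0,-0.185],[0,0,0,0,-0.185],[0,0,0,0,-0.185],[0,0,0,0,-0.185],[0,0,0,0,-0.185],[0,0,0,0,-0.185]],
])

```text
time: 31.3
position: [0.4881, 0.1469, 0.144]
orientation: [3.099, 0.119, -1.636]
wrist_force: [0.1, 0.0, -0.9]
width: 0.0161
grasp_force: 39.4
```

Emit:
play_rows([
  [[0,0,0,0,-0.185],[0,0,0,0,-0.185],[0,0,0,0,-0.185],[0,0,0,0,-0.185],[0,0,0,0,-0.185],[0,0,0,0,-0.185],[0,0,0,0,-0.185],[0,0,0,0,-0.185],[0,0,0,0,-0.185],[0,0,0,0,-0.165],[0,0,0,0,0]],
])

```text
time: 32.67
position: [0.4879, 0.1469, 0.144]
orientation: [-3.016, 0.011, 0.19]
wrist_force: [0.9, 0.5, -0.9]
width: 0.0164
grasp_force: 39.4
```

```bash
python3 - <<'E'
from h import *
s=get_state();print(np.round(s['joint_pos'],3),np.round(s['orientation'],3),s['position'],s['width'])
E
```

```text
[ 0.224  0.122 -0.278  1.178  0.126 -3.108] [-3.016  0.011  0.19 ] [0.48786788 0.14691086 0.14400684] 0.016369045597784494
```

Emit:
play_rows([
  [[0,0,0.015,0,0],[0,0,0.015,0,0],[0,0,0.015,0,0],[0,0,0,0,0]],
])

```text
time: 33.17
position: [0.493, 0.1174, 0.1386]
orientation: [-3.027, 0.011, 0.17]
wrist_force: [0.4, 0.5, -1.1]
width: 0.0167
grasp_force: 39.4
```

```bash
python3 - <<'E'
from h import *
s=get_state();print(np.round(s['joint_pos'],3),np.round(s['orientation'],3),s['position'],s['width'])
E
```

```text
[ 0.171  0.122 -0.289  1.17   0.114 -3.14 ] [-3.027  0.011  0.17 ] [0.49302021 0.11743019 0.13857445] 0.016674216251313413
```

Emit:
play_rows([
  [[0,0,0.03,0,0],[0,0,0.03,0,0],[0,0,0,0,0]],
])

```text
time: 33.55
position: [0.4981, 0.0888, 0.1319]
orientation: [-3.052, 0.011, 0.126]
wrist_force: [-0.2, -0.1, -1.7]
width: 0.0162
grasp_force: 39.4
```

```bash
python3 - <<'E'
from h import *
s=get_state();print(np.round(s['joint_pos'],3),np.round(s['orientation'],3),s['position'],s['width'])
E
```

```text
[ 0.127  0.125 -0.3    1.158  0.09  -3.141] [-3.052  0.011  0.126] [0.49812814 0.0887731  0.13190139] 0.016210951052207937
```

Emit:
play_rows([
  [[0,0,0.03,-0.005,0],[0,0,0.03,-0.005,0],[0,0,0.03,-0.005,0],[0,0,0.03,-0.005,0],[0,0,0.03,-0.003,0],[0,0,0,0,0]],
])

```text
time: 34.3
position: [0.5062, 0.0162, 0.1455]
orientation: [-3.113, 0.011, 0.015]
wrist_force: [-0.3, 0.6, -0.8]
width: 0.0163
grasp_force: 39.4
```

```bash
python3 - <<'E'
from h import *
s=get_state();print(np.round(s['joint_pos'],3),np.round(s['orientation'],3),s['position'],s['width'])
E
```

```text
[ 0.016  0.12  -0.272  1.189  0.029 -3.141] [-3.113  0.011  0.015] [0.50621289 0.01620787 0.14549795] 0.016264944867901785
```

Emit:
play_rows([
  [[0,0,0.03,-0.002,0],[0,0,0.03,-0.001,0],[0,0,0.012,0,0],[0,0,0,0,0]],
])

```text
time: 34.8
position: [0.5067, -0.0182, 0.1468]
orientation: [3.141, 0.012, -0.037]
wrist_force: [0.6, 0.2, -1.0]
width: 0.0163
grasp_force: 39.4
```

```bash
python3 - <<'E'
from h import *
s=get_state();print(np.round(s['joint_pos'],3),np.round(s['orientation'],3),s['position'],s['width'])
to(.5062+.007,.3412,-.05)
E
```

```text
[-0.036  0.121 -0.268  1.194 -0.    -3.141] [ 3.141  0.012 -0.037] [ 0.50672847 -0.0181669   0.14680605] 0.016333709308582946
pos [ 0.5067 -0.0182  0.1468] yaw -0.037 t 34.8 | turn(tool z) 0.013 then shift x,y [-0.0115 -0.3592]
```

Emit:
play_rows([
  [[0,0,0,0,0.013],[0,-0.002,-0.03,0,0],[0,-0.003,-0.036,0,0],[0,-0.003,-0.037,0,0],[0,-0.003,-0.037,0,0],[0,-0.003,-0.037,0,0],[0,-0.003,-0.037,0,0],[0,-0.003,-0.037,0,0],[0,-0.003,-0.037,0,0],[0,-0.002,-0.037,0,0],[0,-0.001,-0.034,0,0],[0,0,0,0.04,0],[0,0,0,0.03,0],[0,0,0,0,0],[0,0,0,0,0]],
])

```text
time: 36.67
position: [0.498, 0.3425, 0.0783]
orientation: [-3.141, 0.011, -0.049]
wrist_force: [-0.0, -0.5, -0.8]
width: 0.0166
grasp_force: 39.5
```

```bash
python3 - <<'E'
from h import *
s=get_state();print(np.round(s['joint_pos'],3),np.round(s['orientation'],3))
to(.4992,.3412,-.05,.033)
m,im,d,H=wrist('w10')
E
```

```text
[ 0.599  0.33  -0.159  1.091  0.007 -2.493] [-3.141  0.011 -0.049]
pos [0.498  0.3425 0.0783] yaw -0.049 t 36.67 | turn(tool z) 0.001 then shift x,y [0.0013 0.0012] 0.0453
```

View pics/w10.png

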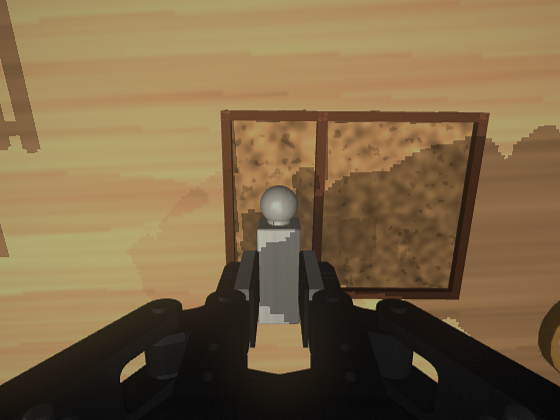

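The punch is straight over the narrow bay. The tray corners (222,112), (488,115) and (459,297) refine the tray pose.

```bash
python3 - <<'E'
from h import *
m=eyes.camera_model('wrist')
w=world(m,[[222,112],[488,115],[459,297]],.009)[:,:2];print(w.round(4))
y=np.arctan2(-(w[0,0]-w[1,0]),w[0,1]-w[1,1]);R=np.array([[np.cos(y),-np.sin(y)],[np.sin(y),np.cos(y)]])
c=w[:2].mean(0)-R@[.055,0];print(y,'c',c)
for n,q in dict(dome=(0,-.0255),ball=(0,.0425),corner=(-.055,-.0705)).items():print(n,(c+R@q).round(4))
E
```

```text
[[0.5644 0.3684]
 [0.5561 0.2288]
 [0.4489 0.2343]]
-0.05986872796584045 c [0.50535557 0.30188939]
dome [0.5038 0.2764]
ball [0.5079 0.3443]
corner [0.4462 0.2348]
```

Emit:
play_rows([
  [[0,0.003,0,0.02,0],[0,0,0,0.015,0],[0,0,0,0.006,0],[0,0,0,0.003,0],[0,0,0,0.001,0],[0,0,0,0.001,0],[0,0,0,0,0]],
])

```text
time: 37.6
position: [0.4998, 0.342, 0.0329]
orientation: [-3.141, 0.011, -0.049]
wrist_force: [-5.4, -2.2, 9.3]
width: 0.0164
grasp_force: 40.7
```

Contact; release.

Emit:
play_rows([
  [[0.3,0,0,-0.001,0],[0.4,0,0,0,0],[0.45,0,0,0,0],[0.45,0,0,-0.01,0],[0.45,0,0,-0.03,0],[0.6,0,0,-0.05,0],[1,0,0,-0.06,0],[1,0,0,0,0],[1,0,0,0,0]],
])

```text
time: 38.72
position: [0.5019, 0.342, 0.1823]
orientation: [-3.141, 0.011, -0.049]
wrist_force: [-0.2, -0.1, -0.4]
width: 0.0852
grasp_force: 0.0
```

```bash
python3 - <<'E'
from h import *
m,im,d,H=wrist('w11'); blobs(m,H,.022,lo=.014,near=(.508,.344),rad=.05)
to(.5497,.1365,-.149,.19)
E
```

```text
[268 148  22  73] c [507.2 340.8] size [59.8 17.6] yaw -0.049 z85 0.022
pos [0.5014 0.3416 0.1812] yaw -0.049 t 38.77 | turn(tool z) 0.1 then shift x,y [0.0782 0.1957] -0.0088
```

Emit:
play_rows([
  [[1,0,0,0,0.1],[1,0.015,0.039,0,0],[1,0.016,0.039,0,0],[1,0.016,0.039,0,0],[1,0.016,0.039,0,0],[1,0.015,0.039,0,0],[1,0,0,0,0],[1,0,0,0,0]],
])

```text
time: 39.78
position: [0.5494, 0.1375, 0.1802]
orientation: [3.14, 0.014, -0.149]
wrist_force: [-0.4, 0.2, -0.1]
width: 0.0857
grasp_force: 0.0
```

```bash
python3 - <<'E'
from h import *
m,im,d,H=wrist('w12'); top(m,H,.035,(.55,.137))
to(.5497,.1365,-.149,.0295)
E
```

```text
top c [549.1 136.4] size [50.  49.7] yaw 1.421 n 2424
pos [0.5494 0.138  0.1804] yaw -0.148 t 39.83 | turn(tool z) 0.001 then shift x,y [0.0005 0.0014] 0.1509
```

Emit:
play_rows([
  [[1,0,0.001,0.03,0],[1,0,0,0.04,0],[1,0,0,0.04,0],[1,0,0,0.025,0],[1,0,0,0.014,0],[1,0,0,0.002,0],[0.8,0,0,0,0],[0,0,0,0,0],[0,0,0,0,0],[0,0,0,0,0],[0,0,0,0,0],[0,0,0,0,0]],
], force=80)

```text
time: 41.32
position: [0.5491, 0.137, 0.0321]
orientation: [-3.141, 0.009, -0.149]
wrist_force: [-1.1, 1.0, 5.4]
width: 0.0481
grasp_force: 84.9
```

```bash
python3 - <<'E'
from h import *
to(.5038,.2764,-.06)
E
```

```text
pos [0.5491 0.137  0.0321] yaw -0.149 t 41.33 | turn(tool z) -0.089 then shift x,y [-0.0535 -0.1364]
```

Emit:
play_rows([
  [[0,0,0,-0.01,0],[0,0,0,-0.03,0],[0,0,0,-0.04,0],[0,0,0,0,-0.089],[0,-0.013,-0.034,0,0],[0,-0.013,-0.034,0,0],[0,-0.014,-0.034,0,0],[0,-0.014,-0.033,0,0],[0,0,0,0.03,0],[0,0,0,0.025,0],[0,0,0,0.01,0],[0,0,0,0,0],[0,0,0,0,0]],
])

```text
time: 42.95
position: [0.5032, 0.2746, 0.0471]
orientation: [-3.141, 0.01, -0.06]
wrist_force: [0.2, 0.2, -4.9]
width: 0.0481
grasp_force: 84.5
```

```bash
python3 - <<'E'
from h import *
to(.5038,.2764,-.06,.0365)
E
```

```text
pos [0.5032 0.2746 0.0471] yaw -0.06 t 42.95 | turn(tool z) -0.0 then shift x,y [ 0.0005 -0.0018] 0.0106
```

Emit:
play_rows([
  [[0,0,-0.001,0.005,0],[0,0,0,0.003,0],[0,0,0,0.002,0],[0,0,0,0.001,0],[0,0,0,0,0],[0,0,0,0,0]],
])

```text
time: 43.7
position: [0.5023, 0.2755, 0.0362]
orientation: [3.141, 0.011, -0.06]
wrist_force: [-4.6, -2.2, 6.0]
width: 0.048
grasp_force: 85.7
```

Emit:
play_rows([
  [[0.65,0,0,-0.001,0],[0.72,0,0,0,0],[0.76,0,0,0,0],[0.76,0,0,-0.01,0],[0.76,0,0,-0.03,0],[0.8,0,0,-0.05,0],[1,0,0,-0.06,0],[1,0,0,0,0],[1,-0.04,0,-0.03,0],[1,-0.04,0,0,0],[1,-0.04,0,0,0],[1,-0.04,0,0,0],[1,0,0,0,0],[1,0,0,0,0],[1,0,0,0,0]],
])

```text
time: 45.58
position: [0.3456, 0.2851, 0.2176]
orientation: [3.141, 0.012, -0.061]
wrist_force: [0.2, -0.2, 0.2]
width: 0.0854
grasp_force: 0.0
```

```bash
python3 - <<'E'
from h import *
m,im,d,H=wrist('w13'); blobs(m,H,.039,lo=.03,near=(.504,.276),rad=.05);blobs(m,H,.022,lo=.014,hi=.026,near=(.508,.342),rad=.06)
print(get_state()['time'],get_state()['wrist_force'])
im,d=eyes.read_camera('top');cv2.imwrite('pics/t2.png',im[:,:,::-1])
c=im[100:260,140:430,::-1];cv2.imwrite('pics/c2.png',cv2.resize(c,None,fx=2.75,fy=2.75,interpolation=cv2.INTER_CUBIC))
E
```

```text
[246   0  66  22] c [482.  275.7] size [49.6 14.3] yaw 1.511 z85 0.039
[185   0  25  32] c [486.1 340.9] size [22.5 18.9] yaw -0.048 z85 0.022
45.625 [-0.46092679  0.19425562 -0.27848018]
```

View pics/c2.png

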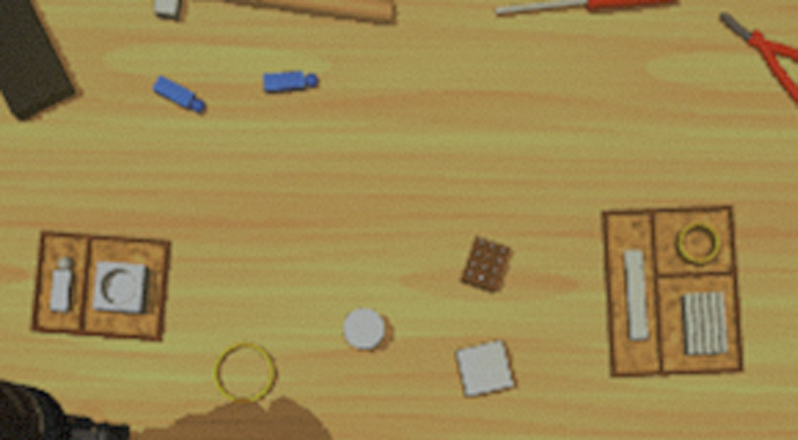

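All five pieces lie well inside their bays: the doming block at (120,288) and ball punch at (62,287) in the short tray, and the ring at (698,243), grooved block at (705,322) and wedge punch at (637,295) in the long tray. The plain block and the bangle have not moved, so I'll hand in.

```bash
python3 -c "
from workcell import arm
print(arm.close_job())"
```

```text
the job is handed in; nothing more can be done
None
```

Both kits are made up and the job is handed in: all five pieces were set down in their named bays, and in the last top picture the plain block and the bangle lie where they started (no verdict was returned at hand-in).

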